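# Wedge a concrete disc tight in the clamping fixture

### The arm

A 6-joint arm with a two-finger parallel gripper is mounted at the origin on a cart in front of the work surface, level with it; the furniture and walls round the work are solid. World frame = base frame: x ahead of the robot, y to its left, z up, the work surface at z = 0. Lengths are in m, angles in rad, forces in N, time in s.
With the tool pointing down it reaches from about 0.35 to 0.925 m from the base axis. Payload 6.4 kg.
Tool frame: the origin (TCP) lies at the very end of the fingers, on their centre line; the grasp point (between the pads) lies 19 mm behind it; x points along the fingers, y is the direction in which the jaws open and shut, and the axes are right-handed (so a half turn about x gives the same grasp; the last joint's range is limited). The gripper opens to 94 mm and grips with 3 to 60 N. Pads are 16 mm wide; open, the fingers measure 119 mm over their backs; the gripper's body (75 mm by 177 mm) begins 78 mm behind the grasp point.
Start: joints at [-1.404, 0.245, 1.558, -0, 1.339, -0.174], TCP at [0.217, -0.613, 0.205] pointing down, gripper open.
Joint ranges: [-3.13, 3.13], [-1.02, 2.26], [0.13, 2.54], [-0.95, 4.09], [0.21, 2.88], [-2.74, 2.74]. Speed limits (rad/s): [2.57, 2.57, 3.14, 3.14, 3.14, 3.14].

### API

Orientations are given as a unit quaternion [w, x, y, z].
In Python, from plant import movep, movel, set_joints, open_gripper, grab, hold, solve_ik, get_state, snapshot, PlanningError, job_done gives the robot as it stands. The module is installed in compiled form; this text tells all that it offers. Calls block until the motion is done:
- movep(position, orientation): joint-space move of the TCP to a pose.
- movel(position, rot=None, velocity=0.15, contact_N=None): straight line of the TCP; rot=None keeps the orientation; velocity is the mean speed in m/s. With contact_N (N) it stops when the force on the tool has changed by that much, and returns True; else False.
- set_joints(angles): joint-space move.
- open_gripper() and grab(strength=None): open the fingers fully, or close them until they stop; strength is the grip in N (None keeps the last).
- hold(seconds).
- solve_ik(position, orientation): joint angles nearest the present ones, or None.
- get_state(): the state.
- snapshot(name): name is "side" or "top"; returns a dict with "pixels" (420x560x3 uint8, red, green, blue), "fovy" (degrees; the focal length in pixels is half the picture's height over the tangent of half this angle, whatever the lens; pixels are square), "cx", "cy" (the principal point, pixels), "eye" and "rotation" of the camera in the world. Camera axes: x right, y down, z forward; pixel columns grow to the right and rows downward; lengths in m; the calibration is good to about 2 mm. A picture is of the moment at which its call begins. There is no depth.
A pose or a line that the arm cannot do raises PlanningError and nothing moves.
- job_done(): hands the job in, once; it reports no verdict.
The state is a dict: "clock": time; "joint_pos": joint angles; "dq": joint speeds; "joint_efforts": joint torques, N m; "tcp_pos": TCP position; "orientation": TCP orientation; "contact_force": force on the tool from outside, world axes, zero at the start; "torque": the same for the moment, N m; "width": finger opening in m.
Only numpy, scipy, OpenCV 4.12 (cv2) and the standard library are available. Lean on these libraries where they do the work, as an engineer would, in place of code of your own. Each camera call takes 0.05 s, during which the arm holds its last target.

### The job

Lift the concrete disc that stands on edge in the storage cradle and lower it gently onto the two bars between the jaws of the clamping fixture, its flat faces towards the jaws. Then set the wooden wedge on the fixture's plate, thin end first between the straight fence and the sliding jaw, and drive it in firmly until it jams and the disc is locked tight, the far jaw's sprung pad pressed in. Let go, and leave the timer and the beaker where they are.

Things in the scene. Friction and masses are not known exactly. Their poses are not given: they have to be found in the camera images.
- fixture: Fixed clamping fixture. Origin on the bench, on the bed's middle line. x = clamping direction, y = direction in which the wedge is driven, z up. Plate 10 mm thick, x -50 to 115, y -130 to 75 mm. Far dark jaw: fixed block x 88 to 108, top z = 56 mm, with a sprung rubber pad before it (joint pad). The sliding jaw and the fence lie on the -x side.
- bed (a point): Point of the fixture (x 49.5, y 0, z 61.5 mm in its frame; same axes) where the disc's centre lies when it just touches the pad. The bed is two slippery round bars along x (x 22 to 75 mm) at y = -38 and +38 mm; a disc laid on both bars has its centre at this height and y. Lay the disc between pad and the sliding jaw, axis along x.
- slot_mouth (a point): Fixture axes. On the plate's top (z 10 mm), on the fence's guiding face (fixture x -21 mm) at the mouth of the wedge slot (fixture y -27.5 mm). The slot runs 55 mm from here along +y between fence and sliding jaw, open beyond. Fence: straight dark block, 22 mm thick to -x of this face, fixture y -75 to 45, top z = 46 mm. Slot faces are polished (friction about 0.25).
- jaw (a joint): Sliding steel jaw, in m: 0 = back at the fence, grows along fixture +x to 0.024; starts at 0 to 0.004; no spring, about 1.5 N friction. Front face at fixture x = 10 mm + value, top z = 57 mm. Its back is tapered 1 in 5 like the wedge: the slot is 15 mm + value wide at the mouth, 4 mm + value at the other end. It touches a disc that lies on the pad at 0.014.
- specimen: The concrete disc to clamp, 100 mm across, 51 mm thick, about 0.8 kg, standing on edge in a cradle at the left. Origin: centre of one flat face; z axis = disc's axis (level), into the disc. Grip from above across the 51 mm, in the upper half (the jaws end 4 mm below the centre of a bedded disc).
- wedge: Loose wooden wedge at the right, 150 long, body 40 mm high, 0.2 kg. Origin: underside, below the lug. y axis to the thin end. Straight side: plane x = -18 mm (runs on the fence). Toe y = 126 mm, 10 mm thick; head end y = -24 mm, 40 mm thick; taper 1 in 5 faces +x. Jammed, it lies at fixture x -3, y -50 to -28, z 10 mm, axes alike. About 18 N on the head jam it; friction holds it.
- wedge_lug (a point): Centre of the wedge's upright gripping lug, 24 mm in wedge x, 28 mm in y, from 40 to 70 mm above the underside; this point is 55 mm above the underside and straight over the wedge's origin; axes as the wedge's. The centre of mass lies about 34 mm ahead along y.
- disc_center (a point): The centre of that concrete disc; z axis = the disc's axis (level).
- timer: Bystander: white timer, 66x66x19 mm, at the right; leave it alone. Origin under its centre.
- beaker: Bystander: clear beaker, 72 mm wide, 90 mm high, at the right; leave it alone. Origin under its centre.
- pad (a joint): Sprung rubber pad on the far jaw, in m: 0 = free, face at fixture x = 75 mm, y -50 to 50, top z = 56 mm; grows as it is pressed in along fixture +x, to 0.007 at most; 2.5 N per mm. It shows how tightly the disc is clamped: a well driven wedge leaves it pressed in by 2 to 6 mm.
There are look-alikes about, which are no part of the job. What is shaped like the specimen but purple is not meant.

How it is judged:
By the outcome, as a careful person would: the job done as asked, in the order asked, and still so for the second after the job is handed in, with the robot touching nothing.
It also fails if it takes over 72 s, if anything falls off the work surface, if the arm or the gripper's body presses on something with over 40 N, if the wrist force passes 120 N, or if a joint passes its speed limit or range.

## Working session

There is one attempt and no reset: what is moved stays moved. The work goes in short steps, each a Python script; the robot and the scene stay as the last script left them, time stands still between calls to the robot, and variables do not carry over. Pictures are saved under pics/ and viewed, and the job is handed in when it is done.

```bash
mkdir -p pics; ls; cat > h.py <<'E'
import numpy as np, cv2
from plant import *
def snap(n,f):
    s=snapshot(n); cv2.imwrite(f'pics/{f}.png',s['pixels'][:,:,::-1]); np.save(f'pics/{f}.npy',s,allow_pickle=True); return s
def load(f): return np.load(f'pics/{f}.npy',allow_pickle=True).item()
def ray(s,u,v):
    f=s['pixels'].shape[0]/2/np.tan(np.radians(s['fovy'])/2)
    d=np.array([(u-s['cx'])/f,(v-s['cy'])/f,1]); d=np.array(s['rotation']).reshape(3,3)@d
    return np.array(s['eye']),d/np.linalg.norm(d)
def onz(s,u,v,z):
    e,d=ray(s,u,v); return e+d*(z-e[2])/d[2]
def proj(s,p):
    f=s['pixels'].shape[0]/2/np.tan(np.radians(s['fovy'])/2)
    c=np.array(s['rotation']).reshape(3,3).T@(np.array(p)-np.array(s['eye'])); return np.array([s['cx']+f*c[0]/c[2],s['cy']+f*c[1]/c[2]])
def tri(s1,p1,s2,p2):
    e1,d1=ray(s1,*p1); e2,d2=ray(s2,*p2)
    t=np.linalg.lstsq(np.c_[d1,-d2],e2-e1,rcond=None)[0]; a=e1+t[0]*d1;b=e2+t[1]*d2
    return (a+b)/2,np.linalg.norm(a-b)
E
python3 - <<'E'
from h import *
for n in('side','top'):
    s=snap(n,n+'0'); print(n,{k:s[k] for k in s if k!='pixels'})
print(get_state())
E
```

```text
pics
side {'fovy': 44.090463124182065, 'cx': 276.70045080239754, 'cy': 216.3337342344547, 'eye': array([-0.26463759, -1.47289432,  0.88328949]), 'rotation': array([-0.50722337,  0.8251786 , -0.21277245,  0.1285792 ])}
top {'fovy': 49.18483568755485, 'cx': 280.6210538300713, 'cy': 205.08053996640186, 'eye': array([ 0.40148072, -0.03952309,  1.49887083]), 'rotation': array([-0.02803774,  0.71223137, -0.70078187,  0.02907109])}
{'clock': 0.1, 'joint_pos': array([-1.40413252e+00,  2.45744081e-01,  1.55886723e+00,  1.05197372e-05,
        1.33868621e+00, -1.74113212e-01]), 'dq': array([ 0.00151212, -0.00268508, -0.00297819, -0.00069249,  0.00139759,
       -0.00030166]), 'joint_efforts': array([ 8.25819425e-04, -4.16914308e+01, -3.15525520e+01,  6.87978091e-02,
        3.09851160e-02, -4.87400132e-05]), 'tcp_pos': array([ 0.21715387, -0.6120925 ,  0.20446902]), 'orientation': array([ 0.1192971 ,  0.6968729 ,  0.12050259, -0.69686117]), 'contact_force': array([0.15191507, 0.14396619, 0.05305256]), 'torque': array([ 0.02790896, -0.00788563,  0.02852494]), 'width': 0.09397735155698328}
```

```bash
sed -i "s/np.array(s\['rotation'\]).reshape(3,3)/RM(s)/g" h.py; cat >> h.py <<'E'
from scipy.spatial.transform import Rotation as R
def RM(s):
    q=s['rotation']; return R.from_quat([q[1],q[2],q[3],q[0]]).as_matrix()
E
python3 -c "
from h import *
s=load('top0');print(ray(s,280,210),proj(s,[.217,-.612,.2045]))
s=load('side0');print(ray(s,280,210),proj(s,[.217,-.612,.2045]))"
```

```text
(array([ 0.40148072, -0.03952309,  1.49887083]), array([ 6.99963188e-02,  3.72966849e-04, -9.97547180e-01])) [484.44368173 312.11333962]
(array([-0.26463759, -1.47289432,  0.88328949]), array([ 0.43627829,  0.78406819, -0.44147291])) [281.06178159 285.84680403]
```

View pics/top0.png

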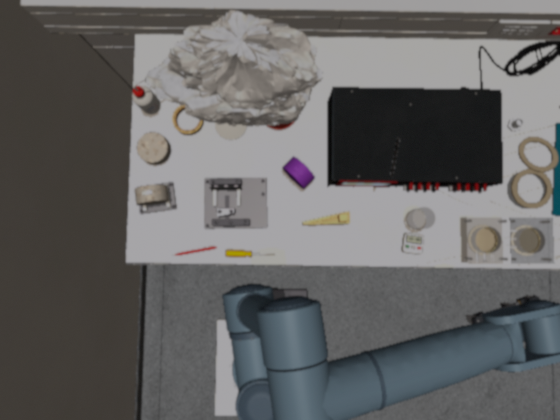

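View pics/side0.png

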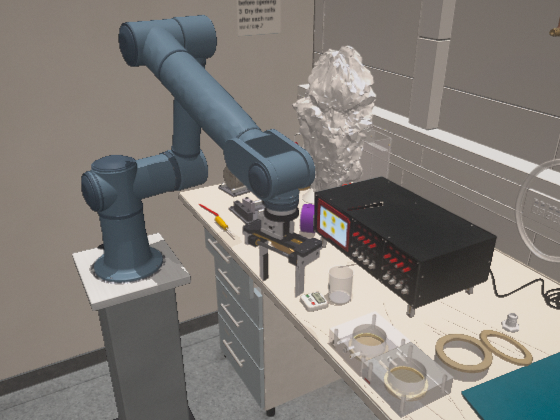

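```bash
python3 - <<'E'
from h import *
j=get_state()['joint_pos'].copy(); j[0]=-2.1
set_joints(j)
t=snap('top','top1'); s=snap('side','side1')
cv2.imwrite('pics/top1c.png',cv2.resize(t['pixels'][130:270,120:320,::-1],None,fx=4,fy=4,interpolation=cv2.INTER_CUBIC))
cv2.imwrite('pics/side1c.png',cv2.resize(s['pixels'][150:300,180:380,::-1],None,fx=4,fy=4,interpolation=cv2.INTER_CUBIC))
print(get_state()['clock'])
E
```

```text
1.825
```

View pics/top1c.png

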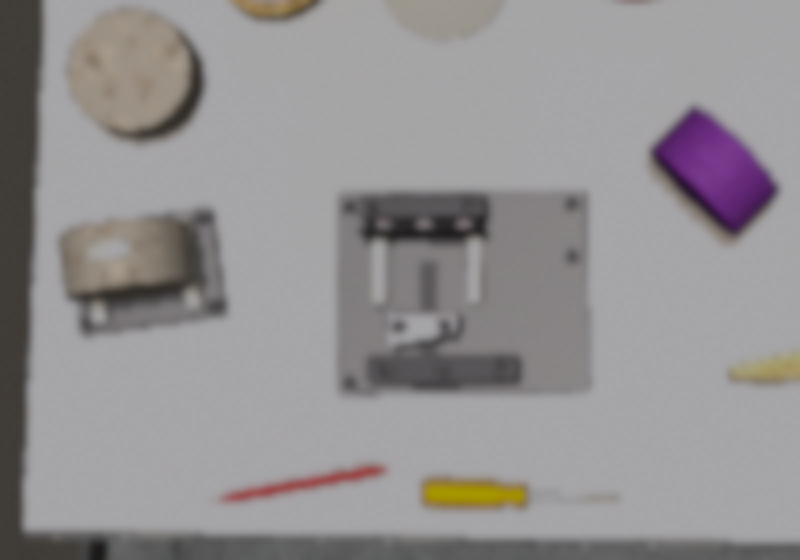

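View pics/side1c.png

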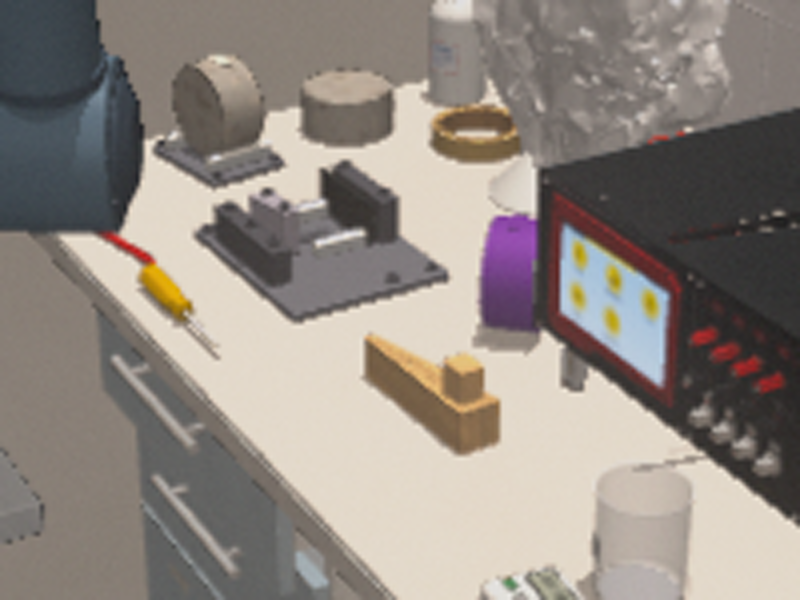

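```bash
python3 - <<'E'
from h import *
t=load('top1');s=load('side1')
def crop(S,n,x0,x1,y0,y1,f):
    im=cv2.resize(S['pixels'][y0:y1,x0:x1,::-1],None,fx=f,fy=f,interpolation=cv2.INTER_NEAREST)
    im=cv2.convertScaleAbs(im,alpha=1.2)
    for u in range(x0,x1,10): cv2.putText(im,str(u),((u-x0)*f,8),0,.3,(0,0,255)); cv2.line(im,((u-x0)*f,10),((u-x0)*f,14),(0,0,255))
    for v in range(y0,y1,10): cv2.putText(im,str(v),(0,(v-y0)*f+4),0,.3,(0,0,255))
    cv2.imwrite(f'pics/{n}.png',im)
crop(t,'a',125,275,165,240,5)
crop(t,'b',295,355,200,240,12)
crop(s,'c',215,305,155,245,6)
crop(s,'d',260,320,225,270,12)
E
```

```text
(no output)
```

View pics/a.png

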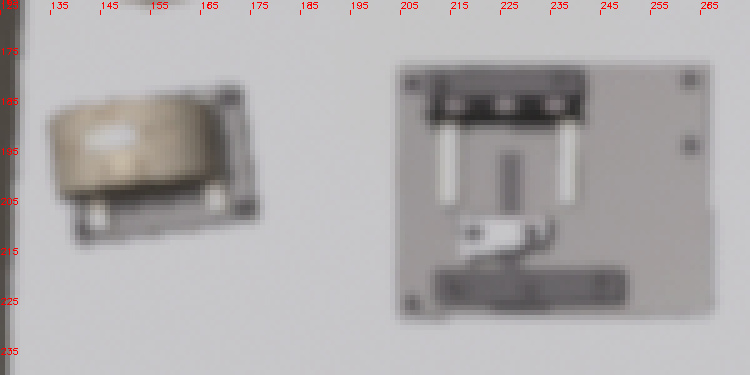

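View pics/b.png

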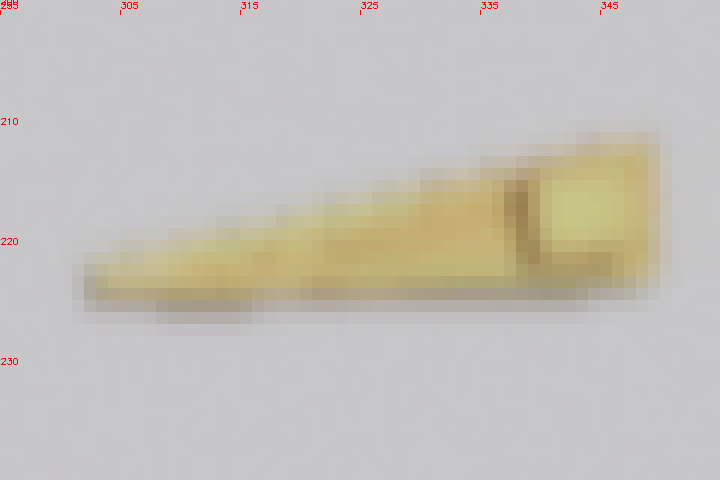

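View pics/c.png

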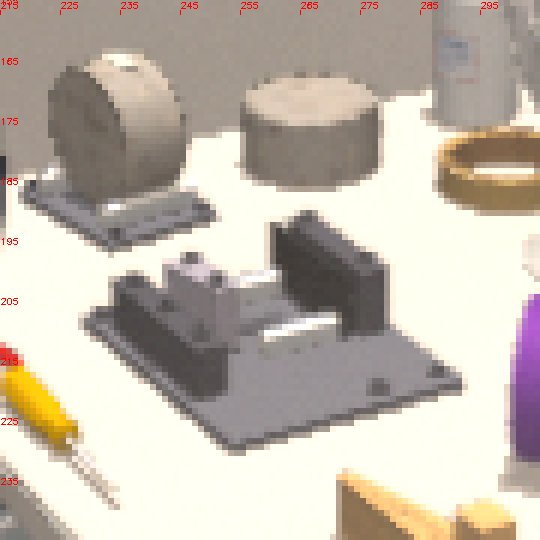

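View pics/d.png

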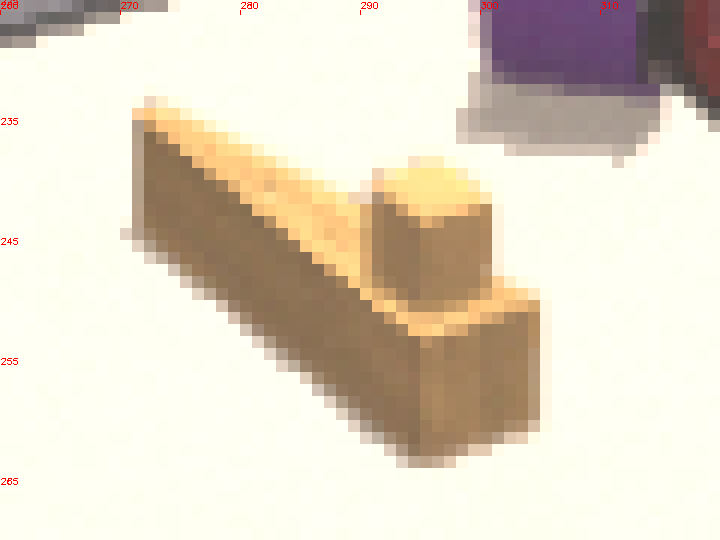

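```bash
cat >> h.py <<'E'
def edge(S,p,q,n=60,ch=None):
    im=S['pixels'].astype(np.float32); g=im.mean(2) if ch is None else im[:,:,ch]
    P=np.linspace(p,q,n).astype(np.float32)
    v=cv2.remap(g,P[None,:,0].copy(),P[None,:,1].copy(),cv2.INTER_LINEAR)[0]
    d=np.abs(np.gradient(cv2.GaussianBlur(v[None],(0,0),2)[0])); k=d.argmax(); a=max(0,k-8);b=min(n,k+9)
    w=d[a:b]; return (P[a:b]*w[:,None]).sum(0)/w.sum()
def fitline(pts):
    pts=np.array(pts,np.float32)
    for _ in range(3):
        vx,vy,x,y=cv2.fitLine(pts,cv2.DIST_HUBER,0,.01,.01).ravel()
        r=(pts[:,0]-x)*-vy+(pts[:,1]-y)*vx; m=abs(r)<max(.3,2.5*np.sqrt(np.median(r**2))); pts=pts[m]
    return (np.array([x,y]),np.array([vx,vy]),np.sqrt((r[m]**2).mean()))
def inter(a,b):
    t=np.linalg.solve(np.c_[a[1],-b[1]],b[0]-a[0]); return a[0]+t[0]*a[1]
E
python3 - <<'E'
from h import *
t=load('top1');s=load('side1')
T=fitline([edge(t,(c,171),(c,183)) for c in range(244,263)])
B=fitline([edge(t,(c,234),(c,223)) for c in range(208,264)])
L=fitline([edge(t,(198,r),(209,r)) for r in range(188,220)])
Rr=fitline([edge(t,(272,r),(261,r)) for r in range(182,224)])
C=[inter(T,L),inter(T,Rr),inter(B,Rr),inter(B,L)]
W=[onz(t,*c,.01) for c in C]
for c,w in zip(C,W): print(c.round(2),w.round(4),proj(s,w).round(1))
F=np.array([[115,75],[115,-130],[-50,-130],[-50,75]])/1000
# rigid 2D
W2=np.array(W)[:,:2]; H=(F-F.mean(0)).T@(W2-W2.mean(0)); 
a=np.arctan2(H[0,1]-H[1,0],H[0,0]+H[1,1]); c_,s_=np.cos(a),np.sin(a); Rm=np.array([[c_,-s_],[s_,c_]])
o=W2.mean(0)-Rm@F.mean(0); print('yaw',np.degrees(a),'o',o,'res mm',((F@Rm.T+o-W2)*1000).round(1))
print([x[2] for x in (T,B,L,Rr)])
E
```

```text
[203.71 177.05] [0.6099 0.2122 0.01  ] [266.3 196.5]
[266.51 177.33] [0.6124 0.0069 0.01  ] [292.6 216.6]
[267.8  228.75] [ 4.444e-01 -4.000e-04  1.000e-02] [253.  227.8]
[203.61 226.28] [0.449  0.2078 0.01  ] [230.2 205.4]
yaw 0.6162285164725939 o [0.49612283 0.13377682] res mm [[ 0.4 -2.2]
 [ 0.1 -1.9]
 [ 3.1  3.7]
 [-3.7  0.4]]
[np.float32(0.03971505), np.float32(0.17474246), np.float32(0.03057614), np.float32(0.10521907)]
```

```bash
python3 - <<'E'
from h import *
t=load('top1');s=load('side1')
for c in range(206,268,4): 
    e=edge(t,(c,234),(c,223)); print(c,round(float(e[1]),2),t['pixels'][224:232,c].mean(1).round().astype(int))
for r in range(180,230,5): e=edge(t,(274,r),(261,r)); print(r,round(float(e[0]),2))
# side edges
N=fitline([edge(s,(c,238-.22*(c-254)),(c,222-.22*(c-254))) for c in range(258,288)])
Lf=fitline([edge(s,(c,214+.85*(c-232)),(c+6,205+.85*(c-232)-3)) for c in range(231,249)])
print('near edge',N,'\nleft edge',Lf, 'corner',inter(N,Lf))
E
```

```text
206 227.69 [106  95  98 113 132 150 161 165]
210 228.68 [120 120 120 117 126 146 160 165]
214 228.29 [ 81  86 100 117 132 150 161 165]
218 226.75 [ 79  83 101 124 145 159 165 166]
222 227.1 [ 83  82  96 119 143 159 165 166]
226 227.44 [ 81  73  76 104 137 158 165 166]
230 227.44 [ 72  70  76 102 136 157 165 165]
234 227.45 [ 81  77  83 107 137 157 165 165]
238 227.28 [ 83  85 100 119 140 158 164 165]
242 227.09 [ 80  84 102 121 140 158 165 166]
246 226.42 [ 77  82 103 123 141 158 165 166]
250 228.17 [106 113 121 127 141 157 165 166]
254 228.37 [134 134 132 131 142 158 164 165]
258 228.31 [134 133 133 134 145 159 164 165]
262 228.33 [134 134 133 134 145 159 165 166]
266 227.64 [134 133 136 143 154 162 165 165]
180 266.43
185 266.84
190 266.83
195 266.39
200 266.64
205 266.61
210 267.45
215 267.48
220 267.47
225 267.75
near edge (array([275.40002, 224.17735], dtype=float32), array([ 0.9636522, -0.2671599], dtype=float32), np.float32(0.20291625)) 
left edge (array([239.9737, 219.1426], dtype=float32), array([0.75937027, 0.6506587 ], dtype=float32), np.float32(0.09320618)) corner [253.07355 230.36708]
```

```bash
python3 - <<'E'
from h import *
t=load('top1');s=load('side1')
g=t['pixels'].astype(float).mean(2)
print('bars')
for r in range(190,206,2):
    for a,b in((210,220),(233,244)):
        w=np.clip(g[r,a:b]-145,0,None); c=(w*np.arange(a,b)).sum()/w.sum(); print(r,round(c,2),onz(t,c,r,.026)[:2].round(4),end=' | ')
    print()
print('plate T', [round(float(edge(t,(c,171),(c,183))[1]),2) for c in range(246,262,3)])
print('fence L',[edge(t,(206,r),(216,r))[0].round(2) for r in range(219,225)],'R',[edge(t,(256,r),(244,r))[0].round(2) for r in range(219,225)])
print('fence top(+x) edge',[edge(t,(c,213.5),(c,222))[1].round(2) for c in range(236,248,2)])
print('fence bottom edge',[edge(t,(c,228),(c,221))[1].round(2) for c in range(216,246,3)])
print('farjaw top edge',[edge(t,(c,176),(c,183))[1].round(2) for c in range(214,242,3)])
np.set_printoptions(linewidth=200)
print(g[174:192,226].round(),g[174:192,220].round())
print(g[205:230,222].round())
print(g[205:230,228].round())
print(g[205:230,232].round())
E
```

```text
bars
190 nan [nan nan] | 190 nan [nan nan] | 
192 214.11 [0.5596 0.1746] | 192 238.11 [0.5609 0.0972] | 
194 214.06 [0.5531 0.1745] | 194 238.05 [0.5544 0.0972] | 
196 214.06 [0.5466 0.1744] | 196 238.0 [0.5479 0.0972] | 
198 214.07 [0.5401 0.1742] | 198 237.88 [0.5414 0.0974] | 
200 214.07 [0.5337 0.174 ] | 200 237.86 [0.5349 0.0973] | 
202 214.05 [0.5272 0.1738] | 202 237.85 [0.5285 0.0972] | 
204 214.06 [0.5207 0.1737] | 204 237.78 [0.522  0.0973] | 
plate T [177.23, 177.24, 177.25, 177.3, 177.23, 177.77]
fence L [np.float32(211.4), np.float32(211.35), np.float32(211.22), np.float32(211.23), np.float32(211.25), np.float32(211.43)] R [np.float32(249.73), np.float32(249.96), np.float32(250.08), np.float32(250.07), np.float32(250.05), np.float32(249.88)]
fence top(+x) edge [np.float32(218.33), np.float32(218.31), np.float32(218.32), np.float32(218.31), np.float32(218.36), np.float32(218.31)]
fence bottom edge [np.float32(226.46), np.float32(226.7), np.float32(227.07), np.float32(227.14), np.float32(227.16), np.float32(227.16), np.float32(227.16), np.float32(227.08), np.float32(227.08
[... 172 characters left out ...]
7.57), np.float32(177.55), np.float32(177.57), np.float32(177.71)]
[165. 165. 160. 144. 115.  94.  88.  88.  87.  84.  89. 105. 102.  71.  44.  62.  94. 116.] [166. 165. 160. 141. 111.  90.  87.  87.  86.  77.  60.  45.  41.  38.  36.  58.  94. 118.]
[128. 126. 126. 139. 154. 156. 154. 156. 161. 155. 133. 103. 100. 103.  93.  86.  84.  84.  86.  83.  82.  96. 119. 143. 159.]
[ 99. 100. 110. 133. 151. 156. 157. 156. 144. 116.  85.  82.  90.  89.  84.  83.  82.  80.  80.  79.  72.  75. 102. 136. 157.]
[130. 129. 130. 136. 136. 124. 111. 102.  89.  86. 105. 123. 124. 111.  93.  84.  80.  78.  77.  75.  72.  77. 103. 137. 157.]<stdin>:7: RuntimeWarning: invalid value encountered in scalar divide
```

```bash
python3 - <<'E'
from h import *
t=load('top1');s=load('side1')
for n,u,v,z,fx,fy in [('fenceL',211.3,221,.046,None,45),('fenceR',250.0,221,.046,None,-75),('fence guide L',222,218.32,.046,-21,None),('fence guide R',242,218.32,.046,-21,None),('farjaw back',226,177.57,.056,108,None),('plateT',253,177.24,.01,115,None),('plateB',256,228.33,.005,-50,None),('plateL',203.7,190,.01,None,75),('plateL',203.6,220,.01,None,75),('plateR',266.5,190,.01,None,-130),('plateR',267.5,220,.005,None,-130)]:
    w=onz(t,u,v,z); print(n,w.round(4),'-> ox' if fx is not None else '-> oy', round(w[0]-fx/1000 if fx is not None else w[1]-fy/1000,4))
E
```

```text
fenceL [0.465 0.178 0.046] -> oy 0.133
fenceR [0.467  0.0555 0.046 ] -> oy 0.1305
fence guide L [0.474  0.1443 0.046 ] -> ox 0.495
fence guide R [0.475 0.081 0.046] -> ox 0.496
farjaw back [0.603  0.1338 0.056 ] -> ox 0.495
plateT [0.6119 0.0511 0.01  ] -> ox 0.4969
plateB [0.4453 0.0381 0.005 ] -> ox 0.4953
plateL [0.5673 0.211  0.01  ] -> oy 0.136
plateL [0.4694 0.2085 0.01  ] -> oy 0.1335
plateR [0.5707 0.0062 0.01  ] -> oy 0.1362
plateR [0.473  0.0012 0.005 ] -> oy 0.1312
```

```bash
cat >> h.py <<'E'
FO=np.array([.495,.1342]);FY=np.radians(1.05)
def fx(x,y,z):  # mm -> world
    c,s_=np.cos(FY),np.sin(FY); return np.array([FO[0]+(c*x-s_*y)/1000,FO[1]+(s_*x+c*y)/1000,z/1000])
E
python3 - <<'E'
from h import *
t=load('top1');s=load('side1')
P={'near':(-50,-130,0),'right':(115,-130,0),'left':(-50,75,0),'fence nr top':(-43,-75,46),'fence nr':(-21,-75,46),'fence far':(-43,45,46),'farjaw':(88,-50,56),'farjaw back':(108,-50,56),'farjaw far':(88,50,56),'jaw?':(10,-27.5,57)}
ims=s['pixels'][155:245,215:305,::-1]; im=cv2.resize(ims,None,fx=6,fy=6,interpolation=cv2.INTER_NEAREST)
imt=cv2.resize(t['pixels'][165:240,195:275,::-1],None,fx=6,fy=6,interpolation=cv2.INTER_NEAREST)
for k,p in P.items():
    a=proj(s,fx(*p));b=proj(t,fx(*p)); print(k,a.round(1),b.round(1))
    cv2.circle(im,tuple(int(x) for x in (a-[215,155]+.5)*6),2,(0,255,0),-1)
    cv2.circle(imt,tuple(int(x) for x in (b-[195,165]+.5)*6),2,(0,255,0),-1)
cv2.imwrite('pics/e.png',np.hstack([im[:450],imt]) )
E
```

```text
near [253.4 229.6] [266.8 227.9]
right [292.7 219. ] [266.8 177.8]
left [229. 208.] [203.9 228. ]
fence nr top [247.8 211.8] [249.  225.3]
fence nr [253.1 210.4] [249.  218.3]
fence far [233.5 199.7] [211.  225.4]
farjaw [275.6 199.1] [241.  183.8]
farjaw back [280.2 198. ] [241.  177.5]
farjaw far [263.  189.8] [209.4 183.8]
jaw? [254.5 201.1] [233.7 208.3]
```

View pics/e.png

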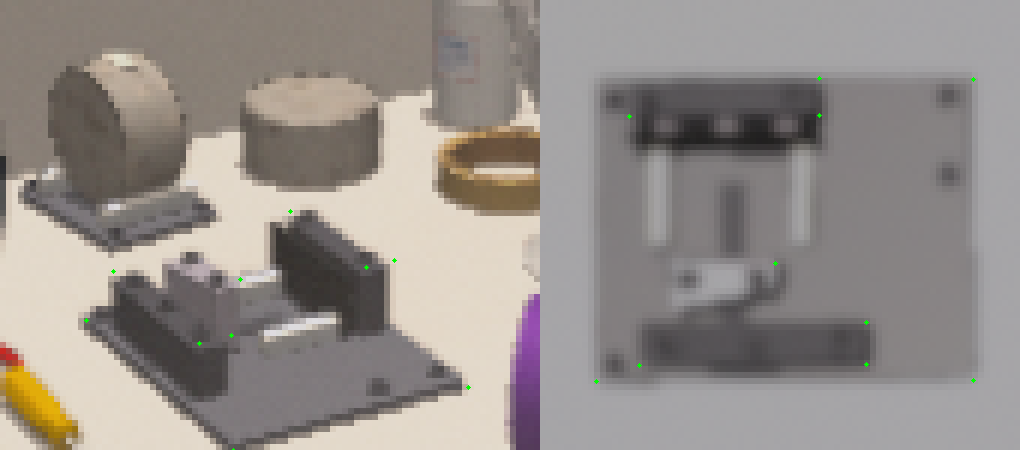

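```bash
python3 - <<'E'
from h import *
t=load('top1');s=load('side1')
for p in [(-21,-75,46),(-21,-75,10),(-21,-75,0),(75,38,56)]: print(p,proj(s,fx(*p)).round(2))
s0=load('side0');st=[0.1192971,0.6968729,0.12050259,-0.69686117]
r=R.from_quat([st[1],st[2],st[3],st[0]]).as_matrix(); p=np.array([0.21715387,-0.6120925,0.20446902]); print(r.round(3))
im=cv2.resize(s0['pixels'][230:310,235:335,::-1],None,fx=7,fy=7,interpolation=cv2.INTER_NEAREST)
for d in (-.0597,-.047,0,.047,.0597):
    a=proj(s0,p+r[:,1]*d); print(a); cv2.circle(im,tuple(int(x) for x in (a-[235,230]+.5)*7),2,(0,255,0),-1)
cv2.imwrite('pics/f.png',im)
E
```

```text
(-21, -75, 46) [253.13 210.44]
(-21, -75, 10) [253.37 219.21]
(-21, -75, 0) [253.44 221.62]
(75, 38, 56) [261.54 191.56]
[[-0.     0.334 -0.942]
 [ 0.002 -0.942 -0.334]
 [-1.    -0.002 -0.   ]]
[262.09451076 276.24652002]
[266.05305176 278.24453754]
[281.14019381 285.85955886]
[296.95371618 293.84121036]
[301.35824588 296.06433436]
```

View pics/f.png

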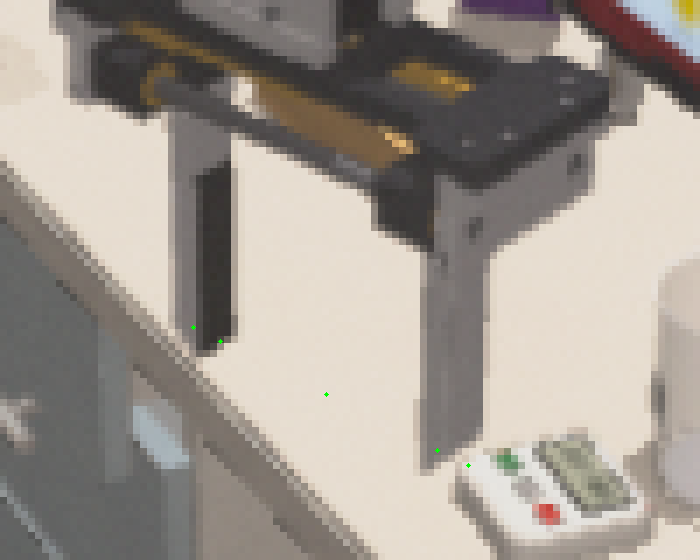

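```bash
python3 - <<'E'
from h import *
t=load('top1');s=load('side1')
# cradle edges
Bt=[edge(t,(c,216-.155*(c-142)),(c,206-.155*(c-142)))for c in range(144,170,2)]
Rt=[edge(t,(180+.14*(r-195),r),(171+.14*(r-195),r)) for r in range(187,204,2)]
for n,P in(('B',Bt),('R',Rt)):
    l=fitline(P); a=onz(t,*l[0],.01);b=onz(t,*(l[0]+10*l[1]),.01); d=b-a; print(n,l[2],np.degrees(np.arctan2(d[1],d[0])),a)
np.set_printoptions(linewidth=200)
up=[edge(t,(c,179),(c,190)) for c in range(140,166,2)]
print('upper',np.array(up)[:,1].round(2))
im=t['pixels'].astype(float)
sat=(im[:,:,0]-im[:,:,2]) # r-b
print(sat[180:206,138:170:3].round().astype(int))
print(im.mean(2)[180:208,138:170:3].round().astype(int))
print('row190',sat[190,128:175].astype(int),'\n',im.mean(2)[190,128:175].astype(int))
E
```

```text
B 1.4872656 -57.73945428585688 [0.50199049 0.36612656 0.01      ]
R 0.13087003 -171.02745570243854 [0.54938938 0.30413503 0.01      ]
upper [185.44 185.18 185.41 184.44 184.07 184.14 184.32 183.52 183.22 183.15 183.19 182.75 184.26]
[[-1 -1 -2 -1 -2 -1 -2 -2 -2 -1 -2]
 [-2 -1 -2 -2 -1 -2 -2 -3 -1 -1 -2]
 [-2 -2 -2 -1 -2 -1 -1 -2 -1 -1  0]
 [-2 -1 -1 -1  0  0  0  1  1  1  1]
 [-2 -1  0  2  4  6  7  8  6  4  3]
 [-1  3  6 13 14 16 16 18 13  7  4]
 [ 3 13 16 24 20 21 21 22 16 12  4]
 [12 23 24 27 22 23 21 21 17 14  5]
 [19 25 24 24 20 23 21 20 17 15  5]
 [20 22 20 17 13 22 21 20 18 15  5]
 [21 20 14  8  5 21 21 22 18 14  6]
 [21 18  9  2  0 21 22 23 18 14  5]
 [21 17  5 -1  0 20 22 24 17 14  5]
 [24 17  5  1  3 20 22 23 17 14  7]
 [24 17  7  8 12 22 22 21 17 15  8]
 [25 20 14 18 21 22 22 20 17 14  8]
 [23 21 19 23 25 24 22 20 17 15  8]
 [21 21 22 25 26 26 22 20 18 15 10]
 [20 21 23 26 26 25 22 20 17 15  9]
 [20 21 23 25 25 25 19 19 16 14  9]
 [19 21 22 23 24 22 16 16 13 11 10]
 [18 20 21 21 20 17 13 12 10 10 11]
 [18 18 17 15 14  9  9  8  6  7 10]
 [14 13 12  9  8  8  6  4  3  5  7]
 [ 
[... 1028 characters left out ...]
123 102 105  89  69  61  71]
 [116 124 121 108  95  72  71  62  51  59  93]
 [108 105  96  75  63  49  48  47  49  73 119]
 [ 93  75  66  49  47  47  48  53  63  91 141]
 [ 93  60  70  49  51  56  63  68  81 103 153]
 [123  75 102  62  64  74  81  87 102 113 154]
 [148  94 130  76  81  94 101 105 116 121 144]
 [156 104 148  89  99 110 115 117 121 123 128]]
row190 [ 2 -1 -2 -2 -2  0  3 13 18 20 21 21 21 20 18 16 14 13 11  8  7  5  5  9 16 21 22 21 21 22 22 22 20 18 18 17 16 14 12  9  6  3  2  3  3  3  1] 
 [107 146 162 165 164 158 141 121 116 120 126 130 134 136 137 141 146 150 153 155 157 156 152 145 140 132 126 123 123 119 116 113 109 105  98  91  84  74  66  64  68  84 106 117 116 110 123]
```

```bash
python3 - <<'E'
from h import *
t=load('top1');s=load('side1')
zt=.1115
a=onz(t,149,184.2,zt);b=onz(t,149,200.9,zt); print('rim edges',a,b,'thick',np.linalg.norm((a-b)[:2])*np.cos(np.radians(9)))
l=onz(t,134.2,193,.0615);r=onz(t,167.2,191,.0615);print('extents',l,r)
yaw=np.radians(8.97);ax=np.array([np.cos(yaw),np.sin(yaw),0]);pr=np.array([-ax[1],ax[0],0])
# centre: perp coordinate from extents, axial from edges
pc=((l+r)/2)@pr; axc=((a+b)/2)@ax
c=ax*axc+pr*pc; print('centre',c)
print('edge separations axial',(a-b)@ax, 'extent perp',(l-r)@pr)
im=cv2.resize(s['pixels'][155:200,210:260,::-1],None,fx=10,fy=10,interpolation=cv2.INTER_NEAREST)
imt=cv2.resize(t['pixels'][175:220,125:180,::-1],None,fx=10,fy=10,interpolation=cv2.INTER_NEAREST)
for cz in (.0615,):
  for k in(-.0255,.0255):
    for th in np.linspace(0,2*np.pi,40):
        p=np.array([c[0],c[1],cz])+ax*k+.05*(pr*np.cos(th)+np.array([0,0,np.sin(th)]))
        q=proj(s,p); cv2.circle(im,tuple(int(x) for x in (q-[210,155]+.5)*10),1,(0,255,0) if k<0 else (255,0,0),-1)
        q=proj(t,p); cv2.circle(imt,tuple(int(x) for x in (q-[125,175]+.5)*10),1,(0,255,0) if k<0 else (255,0,0),-1)
cv2.imwrite('pics/g.png',im);cv2.imwrite('pics/g2.png',imt)
E
```

```text
rim edges [0.57103075 0.36083988 0.1115    ] [0.52003632 0.3588375  0.1115    ] thick 0.05040541874060043
extents [0.54850163 0.42072176 0.0615    ] [0.55652788 0.31715241 0.0615    ]
centre [0.544302   0.36764072 0.        ]
edge separations axial 0.05068298077538762 extent perp 0.10355414434131896
```

View pics/g.png

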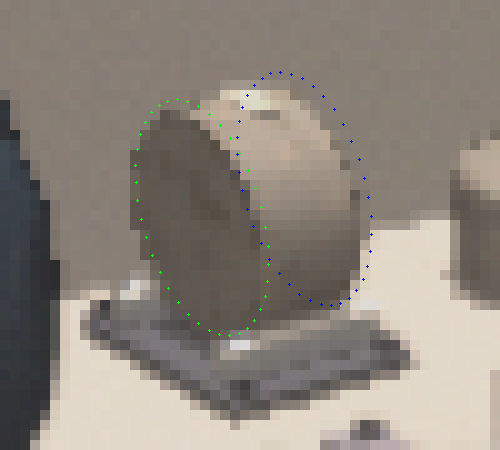

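View pics/g2.png

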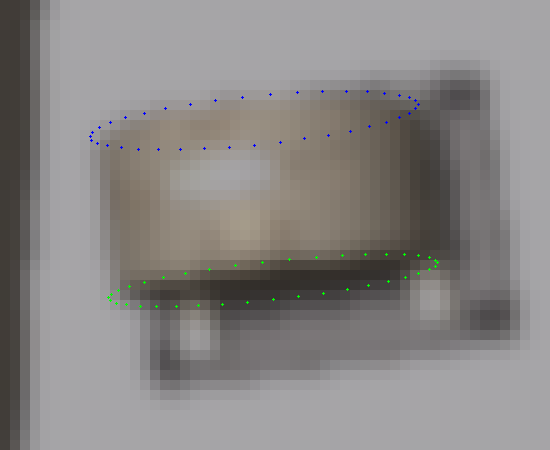

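```bash
python3 - <<'E'
from h import *
t=load('top1');s=load('side1')
im=t['pixels'].astype(float); sat=im[:,:,0]-im[:,:,2]
S={'pixels':np.dstack([sat]*3)}
up=fitline([edge(S,(c,221-.2*(c-304)-7),(c,221-.2*(c-304)+4)) for c in range(306,346,2)])
lo=fitline([edge(S,(c,230),(c,220)) for c in range(306,346,2)])
hd=fitline([edge(S,(355,r),(345,r)) for r in range(213,223)])
toe=fitline([edge(S,(297,r),(305,r)) for r in (222,223,224)])
print(up,lo,hd,toe,sep='\n')
def ang(l,z):
    a=onz(t,*l[0],z);b=onz(t,*(l[0]+10*l[1]),z);d=b-a;return np.degrees(np.arctan2(d[1],d[0]))
print('taper',ang(up,.04),'straight',ang(lo,.03),'head',ang(hd,.04))
g=im.mean(2); w=((im[:,:,0]>im[:,:,0])); 
np.set_printoptions(linewidth=220)
print(im[209:228,336:352,1].astype(int))
# side lug top mask
h=cv2.cvtColor(s['pixels'],cv2.COLOR_RGB2HSV); m=(s['pixels'][:,:,2]<160)&(s['pixels'][:,:,0]>225)
ys,xs=np.where(m[232:262,286:304]); print('side lug top',xs.mean()+286,ys.mean()+232,len(xs),ys.min()+232,ys.max()+232)
for z in(.04,.03,.0): print(z,'head lower corner',onz(t,*inter(hd,lo),z), 'head upper',onz(t,*inter(hd,up),z),'toe',onz(t,*inter(toe,up),z),onz(t,*inter(toe,lo),z))
print('lug',onz(t,343,217.4,.07))
E
```

```text
(array([328.6    , 215.51059], dtype=float32), array([ 0.9734533 , -0.22888587], dtype=float32), np.float32(0.12790501))
(array([325.     , 224.05165], dtype=float32), array([ 0.9993463, -0.0361513], dtype=float32), np.float32(0.089817554))
(array([349.29272, 217.5    ], dtype=float32), array([0.00371224, 0.9999931 ], dtype=float32), np.float32(0.064876266))
(array([302.39444, 222.99998], dtype=float32), array([0.00434882, 0.9999905 ], dtype=float32), np.float32(0.01676482))
taper -75.84816409388843 straight -87.00102848627026 head -179.55601097821813
[[164 164 165 165 164 164 165 165 164 164 164 164 164 164 164 164]
 [165 165 165 165 165 164 164 162 161 163 163 162 161 161 164 164]
 [164 164 164 163 163 163 161 157 155 158 159 158 155 157 161 164]
 [162 162 160 157 156 157 155 150 149 152 153 153 151 154 160 163]
 [155 155 150 146 146 149 150 149 148 151 150 148 149 154 161 164]
 [148 144 136 137 145 150 152 153 153 154 153 148 148 154 160 164]
 [144 131 120 133 151 158 159 160 160 160 157 152 150 153 160 164]
 [141 121 109 132 153 161 163 163 162 162 159 154 150 153 159 164]
 [138 
[... 700 characters left out ...]
4 165 165 164 164 165 165 165]]
side lug top 292.8076923076923 241.19230769230768 26 238 247
0.04 head lower corner [ 0.46544179 -0.26009896  0.04      ] head upper [ 0.50535901 -0.25978959  0.04      ] toe [ 0.4677892 -0.1107881  0.04     ] [ 0.45762827 -0.11095716  0.04      ]
0.03 head lower corner [ 0.46588022 -0.26161092  0.03      ] head upper [ 0.50607105 -0.26129943  0.03      ] toe [ 0.46824372 -0.1112766   0.03      ] [ 0.45801314 -0.11144681  0.03      ]
0.0 head lower corner [ 0.4671955  -0.26614681  0.        ] head upper [ 0.50820719 -0.26582896  0.        ] toe [ 0.46960728 -0.11274208  0.        ] [ 0.45916775 -0.11291577  0.        ]
lug [ 0.4818097  -0.23579778  0.07      ]
```

```bash
cat >> h.py <<'E'
def qd(yaw):
    x=np.array([0,0,-1.]);y=np.array([np.cos(yaw),np.sin(yaw),0]);q=R.from_matrix(np.c_[x,y,np.cross(x,y)]).as_quat(); return np.array([q[3],q[0],q[1],q[2]])
def best(p,yaw):
    o=[]
    for k in (0,np.pi):
        j=solve_ik(np.array(p),qd(yaw+k))
        if j is not None: o.append((abs(j[5]),k,j))
    return o
E
python3 - <<'E'
from h import *
t=load('top1');s=load('side1')
print('lug top tri',tri(t,(343,217.4),s,(295.5,241.2)),'disc label?')
D=np.radians(8.97)
for n,p,y in [('mid',(.42,.05,.4),D),('disc',(.544,.366,.068),D),('bed',(*fx(45,0,0)[:2],.07),FY),('wedge',(.482,-.2354,.052),np.radians(92.9)),('ins',(*fx(-2,-160,0)[:2],.063),np.radians(90)+FY),('jam',(*fx(-3,-38,0)[:2],.063),np.radians(90)+FY)]:
    print(n,[(k,j.round(2)) for a,k,j in best(p,y)])
E
```

```text
lug top tri (array([ 0.48127553, -0.23636107,  0.06211919]), np.float64(0.0021990552982146644)) disc label?
mid [(0, array([-0.15, -0.4 ,  1.82, -0.  ,  1.72, -0.31]))]
disc [(0, array([ 0.42,  0.4 ,  1.63, -0.  ,  1.11,  0.26]))]
bed [(0, array([ 0.04,  0.19,  1.89, -0.  ,  1.06,  0.02]))]
wedge [(0, array([-0.67,  0.18,  1.94, -0.  ,  1.02, -2.29])), (3.141592653589793, array([-0.67,  0.18,  1.94, -0.  ,  1.02,  0.85]))]
ins [(0, array([-0.28,  0.07,  2.04, -0.  ,  1.03, -1.87])), (3.141592653589793, array([-0.28,  0.07,  2.04, -0.  ,  1.03,  1.27]))]
jam [(0, array([-0.03,  0.08,  2.03, -0.  ,  1.03, -1.62])), (3.141592653589793, array([-0.03,  0.08,  2.03, -0.  ,  1.03,  1.52]))]
```

```bash
python3 - <<'E'
from h import *
D=np.radians(8.97)
set_joints(solve_ik(np.array([.42,.05,.4]),qd(D)))
movep(np.array([.544,.366,.18]),qd(D))
snap('top','top2');snap('side','side2')
print(movel(np.array([.544,.366,.068]),velocity=.1,contact_N=8))
st=get_state();print(st['clock'],st['tcp_pos'],st['contact_force'])
s=snap('side','side3')
cv2.imwrite('pics/side3c.png',cv2.resize(s['pixels'][120:230,190:300,::-1],None,fx=5,fy=5,interpolation=cv2.INTER_NEAREST))
E
```

```text
False
7.9833 [0.54464754 0.36632321 0.0690005 ] [-0.36634613 -0.30600085  0.07898515]
```

View pics/side3c.png

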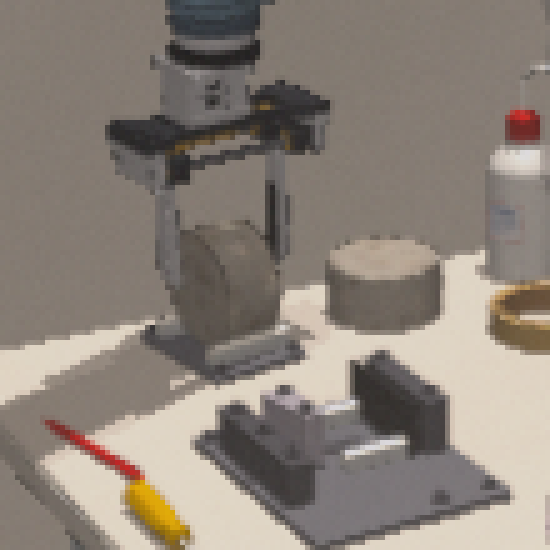

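```bash
python3 - <<'E'
from h import *
grab(45)
st=get_state();print(st['clock'],st['width'],st['contact_force'])
p=st['tcp_pos'].copy(); p[2]=.20
movel(p,velocity=.12)
st=get_state();print(st['clock'],st['width'],st['contact_force'],st['tcp_pos'])
b=fx(45,0,190)
movep(b,qd(FY))
t=snap('top','top4');s=snap('side','side4')
print(get_state()['clock'],get_state()['width'])
cv2.imwrite('pics/s4.png',np.hstack([cv2.resize(s['pixels'][110:240,200:320,::-1],None,fx=4,fy=4),cv2.resize(t['pixels'][150:280,180:300-40,::-1],None,fx=4,fy=4)]))
E
```

```text
8.775 0.050591178050571735 [-3.90269986 -0.80040267  3.48462584]
10.025 0.050670498195561756 [ 0.14186045 -0.10760721 -7.98956881] [0.54263283 0.36553207 0.19852602]
11.0417 0.05062804587700507
```

View pics/s4.png

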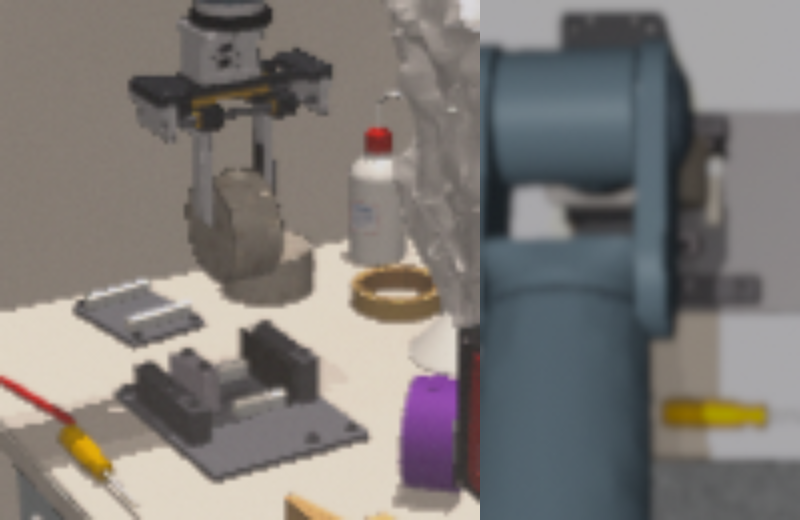

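```bash
python3 - <<'E'
from h import *
b=fx(45,0,0)
movel(np.array([b[0],b[1],.082]),velocity=.1)
st=get_state();print(st['tcp_pos'],st['contact_force'],st['torque'])
print(movel(np.array([b[0],b[1],.060]),velocity=.02,contact_N=3))
st=get_state();print(st['clock'],st['tcp_pos'],st['contact_force'],st['torque'],st['width'])
s=snap('side','side5');t=snap('top','top5')
cv2.imwrite('pics/s5.png',cv2.resize(s['pixels'][140:240,210:310,::-1],None,fx=6,fy=6,interpolation=cv2.INTER_NEAREST))
E
```

```text
[0.54080734 0.13507394 0.08294632] [ 0.36252286 -0.35910802 -8.66133353] [ 0.02923141 -0.04216415  0.01744199]
True
13.0 [0.53988929 0.13485332 0.06795539] [-0.24022319 -0.77952011  6.88851005] [-0.11554008 -0.01093241  0.11964446] 0.050615953346597
```

View pics/s5.png

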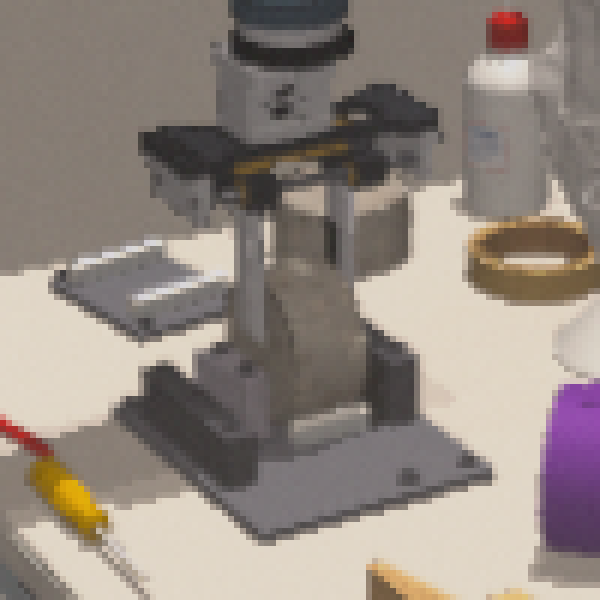

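```bash
python3 - <<'E'
from h import *
open_gripper()
st=get_state();print(st['clock'],st['tcp_pos'],st['contact_force'],st['torque'],st['width'])
p=st['tcp_pos'].copy();p[2]=.2
movel(p,velocity=.15)
W=np.array([.482,-.2354]);y=np.radians(92.9)+np.pi
movep(np.array([*W,.15]),qd(y))
s=snap('side','side6');t=snap('top','top6')
print(get_state()['clock'])
cv2.imwrite('pics/s6.png',np.hstack([cv2.resize(s['pixels'][150:270,220:320,::-1],None,fx=4,fy=4,interpolation=cv2.INTER_NEAREST),cv2.resize(t['pixels'][150:270,180:280,::-1],None,fx=4,fy=4,interpolation=cv2.INTER_CUBIC)]))
E
```

```text
13.925 [0.53699212 0.13481281 0.06506934] [ 0.6511117   0.60597926 -0.88530365] [-0.03654133 -0.04889192 -0.03211368] 0.09386888046280438
16.4833
```

View pics/s6.png

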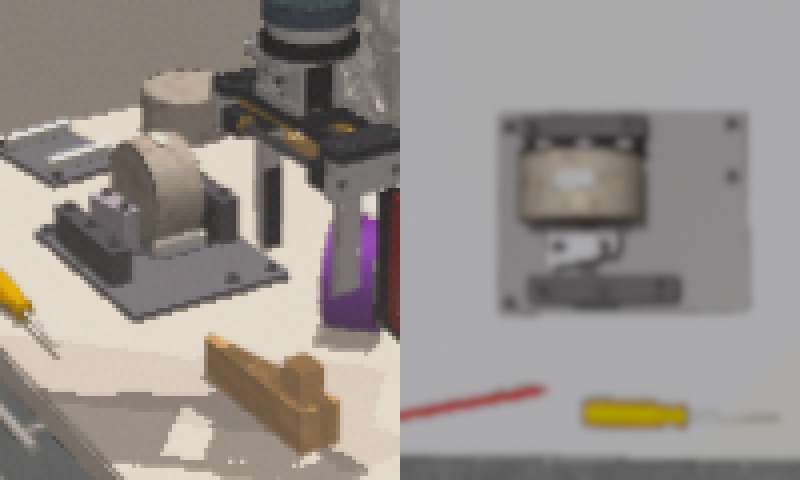

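```bash
python3 - <<'E'
from h import *
print(movel(np.array([.482,-.2354,.052]),velocity=.1,contact_N=6))
st=get_state();print(st['clock'],st['tcp_pos'],st['contact_force'])
s=snap('side','side7');t=snap('top','top7')
cv2.imwrite('pics/s7.png',cv2.resize(s['pixels'][190:290,240:340,::-1],None,fx=6,fy=6,interpolation=cv2.INTER_NEAREST))
E
```

```text
False
17.6167 [ 0.48256174 -0.23579972  0.05275304] [-0.06387335  0.17761765  0.88116502]
```

View pics/s7.png

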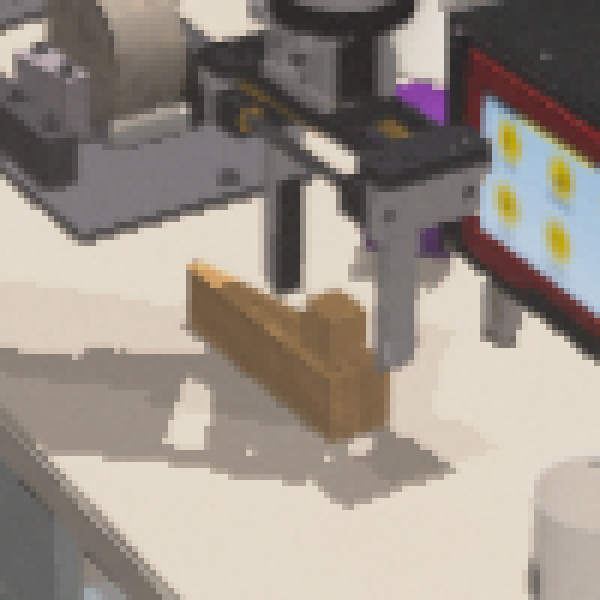

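```bash
python3 - <<'E'
from h import *
grab(40)
st=get_state();print(st['clock'],st['width'],st['contact_force'],st['tcp_pos'])
p=st['tcp_pos'].copy();p[2]=.16
movel(p,velocity=.12)
st=get_state();print(st['clock'],st['width'],st['contact_force'],st['torque'],st['tcp_pos'])
movep(fx(0,-162,90),qd(FY+np.pi/2+np.pi))
s=snap('side','side8');t=snap('top','top8')
st=get_state();print(st['clock'],st['width'],st['tcp_pos'])
cv2.imwrite('pics/s8.png',cv2.resize(s['pixels'][150:260,210:330,::-1],None,fx=5,fy=5,interpolation=cv2.INTER_NEAREST))
cv2.imwrite('pics/t8.png',cv2.resize(t['pixels'][160:250,200:320,::-1],None,fx=6,fy=6,interpolation=cv2.INTER_CUBIC))
E
```

```text
18.7417 0.027668395304692995 [ 0.39835418 -0.20497104  0.02309378] [ 0.48202162 -0.23547709  0.05199398]
19.7917 0.02775427703053453 [-0.04272342  0.16886506 -2.28622899] [-0.03041981 -0.02346169  0.0276853 ] [ 0.48142199 -0.23503703  0.15893809]
20.775 0.027707463216079736 [ 0.4988062  -0.02920684  0.09077367]
```

View pics/s8.png

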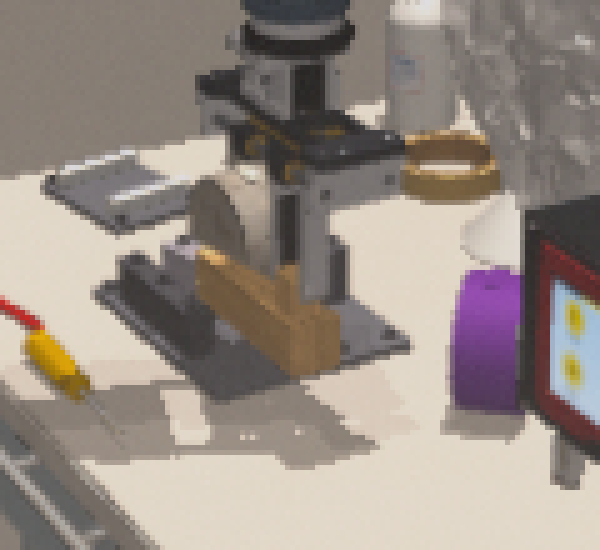

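View pics/t8.png

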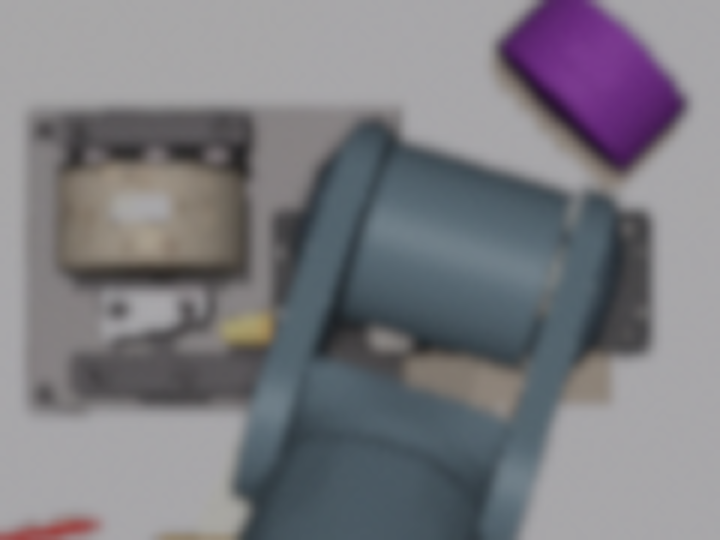

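```bash
python3 - <<'E'
from h import *
t=load('top8'); im=t['pixels'].astype(float); S={'pixels':np.dstack([im[:,:,0]-im[:,:,2]]*3)}
for c in (239,240,241,242,243):
    lo=edge(S,(c,223),(c,215));up=edge(S,(c,208),(c,216)); a=onz(t,*lo,.0775);b=onz(t,*up,.0785); print(c,lo[1].round(2),up[1].round(2),a.round(4),b.round(4))
tp=edge(S,(232,215),(240,215)); print('toe',onz(t,*tp,.078), 'exp',fx(0,-162+126,78),'fence',fx(-21,-40,0), fx(-18,-40,0),fx(-8,-40,0))
E
```

```text
239 217.19 212.48 [0.4768 0.0878 0.0775] [0.4914 0.088  0.0785]
240 217.2 212.46 [0.4768 0.0847 0.0775] [0.4915 0.0849 0.0785]
241 217.21 212.31 [0.4768 0.0816 0.0775] [0.492  0.0818 0.0785]
242 217.34 212.28 [0.4765 0.0784 0.0775] [0.4921 0.0787 0.0785]
243 217.21 211.72 [0.4769 0.0754 0.0775] [0.4939 0.0757 0.0785]
toe [0.48344613 0.09573015 0.078     ] exp [0.4956597  0.09820604 0.078     ] fence [0.47473652 0.09382189 0.        ] [0.47773602 0.09387687 0.        ] [0.48773434 0.09406012 0.        ]
```

```bash
python3 - <<'E'
from h import *
movel(fx(-1,-160,68),velocity=.06)
print(movel(fx(-1,-160,56),velocity=.02,contact_N=2.5))
st=get_state();print(st['clock'],st['tcp_pos'],st['contact_force'],st['torque'])
z=st['tcp_pos'][2]
# slide in, to near touch
p=fx(-1,-120,0);p[2]=z+.0005
print(movel(p,velocity=.03,contact_N=5))
st=get_state();print(st['clock'],st['tcp_pos'],st['contact_force'],st['torque'],'y',(st['tcp_pos'][1]-FO[1])*1000)
s=snap('side','side9')
cv2.imwrite('pics/s9.png',cv2.resize(s['pixels'][150:260,210:330,::-1],None,fx=5,fy=5,interpolation=cv2.INTER_NEAREST))
E
```

```text
True
21.7083 [ 0.49741933 -0.02598091  0.06177358] [0.08295597 0.07868364 3.04281479] [ 0.15363602  0.12224582 -0.0237599 ]
False
23.1917 [0.49564971 0.0144072  0.06191114] [-1.62516538 -0.67938009  3.49177888] [-0.46947727  0.44199577  0.17849392] y -119.79280174490253
```

View pics/s9.png

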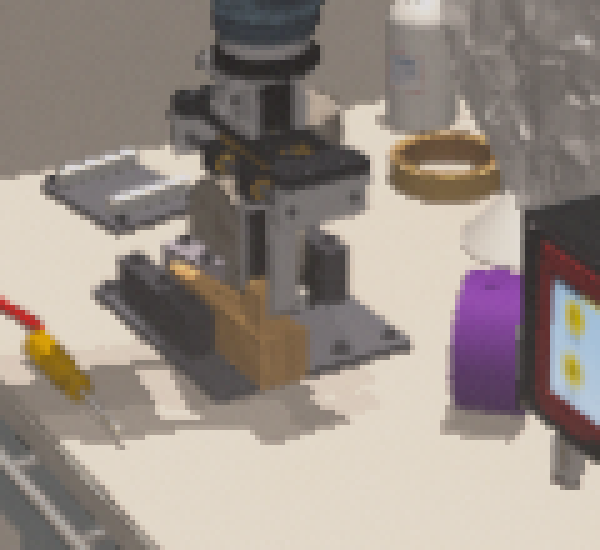

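```bash
python3 - <<'E'
from h import *
p=fx(-2,-75,0);p[2]=.0623
print(movel(p,velocity=.03,contact_N=8))
st=get_state();print(st['clock'],st['tcp_pos'],st['contact_force'],st['torque'],'y',(st['tcp_pos'][1]-FO[1])*1000)
# let it settle free and regrip
open_gripper(); hold(.3)
st=get_state();print(st['tcp_pos'],st['contact_force'])
s=snap('side','side10')
cv2.imwrite('pics/s10.png',cv2.resize(s['pixels'][150:260,210:330,::-1],None,fx=5,fy=5,interpolation=cv2.INTER_NEAREST))
E
```

```text
False
24.8917 [0.49392868 0.05907155 0.06204169] [-4.46559676 -2.84135205 -1.57888319] [-0.58605493  0.80704479  0.43701929] y -75.12845280008959
[0.49438157 0.05917945 0.06230589] [ 0.03198993  0.38105321 -0.40791978]
```

View pics/s10.png

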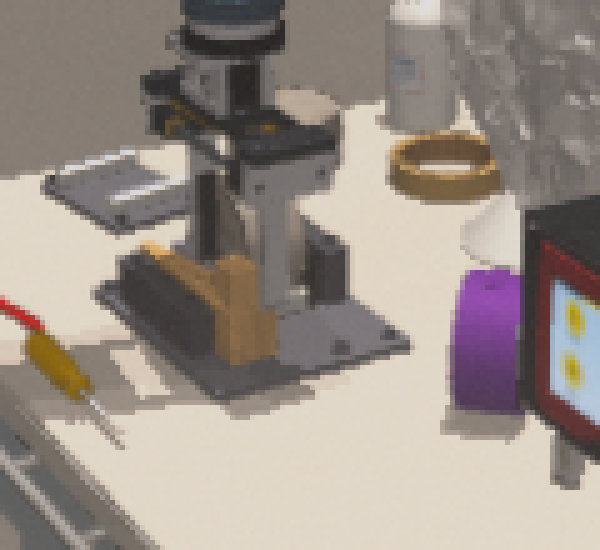

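```bash
python3 - <<'E'
from h import *
grab(45)
st=get_state();p0=st['tcp_pos'];print(st['clock'],p0,st['contact_force'],st['width'])
dy=np.array([-np.sin(FY),np.cos(FY),0])
for d in (.015,.021,.027,.032,.037):
    r=movel(np.array([p0[0],p0[1],.0623])+dy*d,velocity=.02,contact_N=22)
    st=get_state();print(d,r,round(st['clock'],2),st['tcp_pos'].round(4),st['contact_force'].round(1),st['torque'].round(2),'y',((st['tcp_pos']-[*FO,0])@dy*1000).round(1),st['width'])
    if r or st['contact_force'][1]<-19: break
s=snap('side','side11')
cv2.imwrite('pics/s11.png',cv2.resize(s['pixels'][150:260,210:330,::-1],None,fx=5,fy=5,interpolation=cv2.INTER_NEAREST))
E
```

```text
27.375 [0.49433866 0.05915105 0.06229986] [-0.19091836  0.31740898  0.31847478] 0.028079859850661807
0.015 False 28.27 [0.4939 0.0736 0.0624] [-1.9 -5.7  1.8] [-0.8   0.37  0.28] y -60.5 0.027657919755712003
0.021 False 28.73 [0.4937 0.0796 0.0624] [-1.9 -4.7  1.6] [-0.77  0.34  0.28] y -54.6 0.02797698253506344
0.027 False 29.18 [0.4936 0.085  0.0625] [-2.9 -7.7  3.3] [-1.3   0.56  0.29] y -49.1 0.0278581911551965
0.032 False 29.57 [0.4935 0.0895 0.0626] [-3.6 -9.8  3.7] [-1.69  0.66  0.25] y -44.7 0.027654963858008055
0.037 False 29.98 [0.4933 0.0939 0.0627] [ -5.1 -12.2   5.8] [-2.11  0.85  0.17] y -40.3 0.02748301294461379
```

View pics/s11.png

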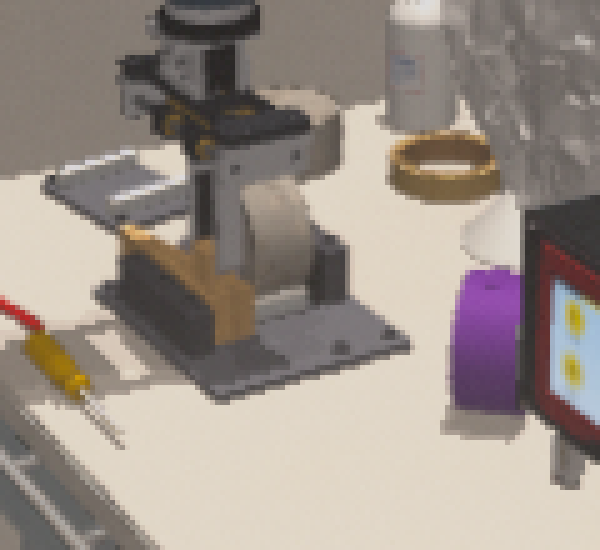

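```bash
python3 - <<'E'
from h import *
dy=np.array([-np.sin(FY),np.cos(FY),0])
p0=get_state()['tcp_pos']
for d in (.004,.008):
    r=movel(np.array([p0[0],p0[1],.0625])+dy*d,velocity=.015,contact_N=12)
    st=get_state();print(d,r,round(st['clock'],2),st['tcp_pos'].round(4),st['contact_force'].round(1),st['torque'].round(2),'y',((st['tcp_pos']-[*FO,0])@dy*1000).round(1),st['width'])
    if r or st['contact_force'][1]<-17: break
s=snap('side','side12')
cv2.imwrite('pics/s12.png',cv2.resize(s['pixels'][160:240,210:300,::-1],None,fx=7,fy=7,interpolation=cv2.INTER_NEAREST))
E
```

```text
0.004 False 30.3 [0.4932 0.0953 0.0629] [ -2.9 -13.5   4.8] [-2.54  0.62  0.28] y -38.9 0.027638442810694334
0.008 False 30.72 [0.4931 0.0989 0.063 ] [ -3.7 -14.8   4.5] [-2.77  0.64  0.26] y -35.2 0.02744284561627297
```

View pics/s12.png

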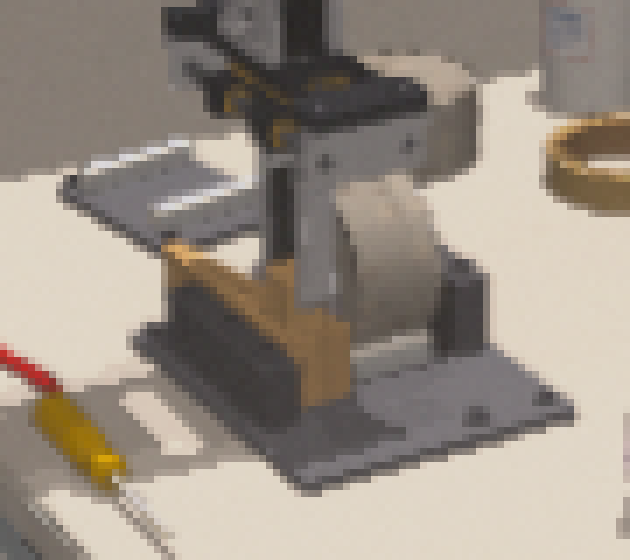

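```bash
python3 - <<'E'
from h import *
open_gripper()
st=get_state();print(round(st['clock'],2),st['tcp_pos'],st['contact_force'])
p=st['tcp_pos'].copy();p[2]=.22
movel(p,velocity=.15)
set_joints(solve_ik(np.array([.42,0.0,.4]),qd(FY)))
j=get_state()['joint_pos'].copy();j[0]=-2.1
set_joints(j)
s=snap('side','side13');t=snap('top','top13');print(get_state()['clock'])
cv2.imwrite('pics/s13.png',cv2.resize(s['pixels'][160:240,210:300,::-1],None,fx=7,fy=7,interpolation=cv2.INTER_NEAREST))
cv2.imwrite('pics/t13.png',cv2.resize(t['pixels'][165:240,195:275,::-1],None,fx=8,fy=8,interpolation=cv2.INTER_CUBIC))
cv2.imwrite('pics/sf13.png',s['pixels'][:,:,::-1])
E
```

```text
31.88 [0.49318224 0.1018938  0.06248908] [-0.71570667  0.12124798 -0.55912667]
37.1417
```

View pics/s13.png

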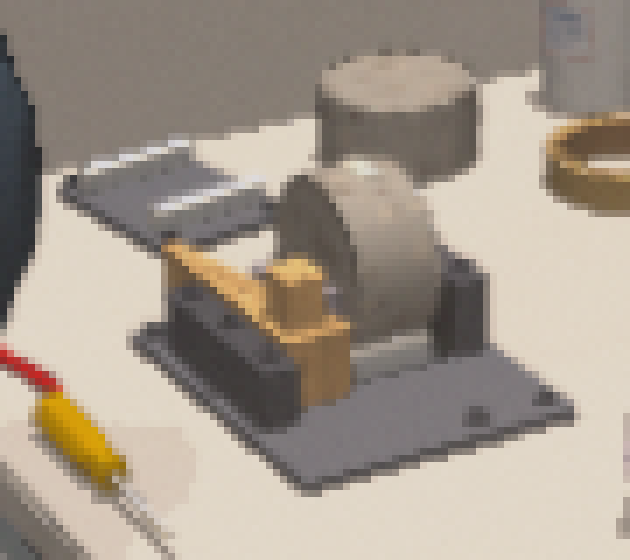

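View pics/t13.png

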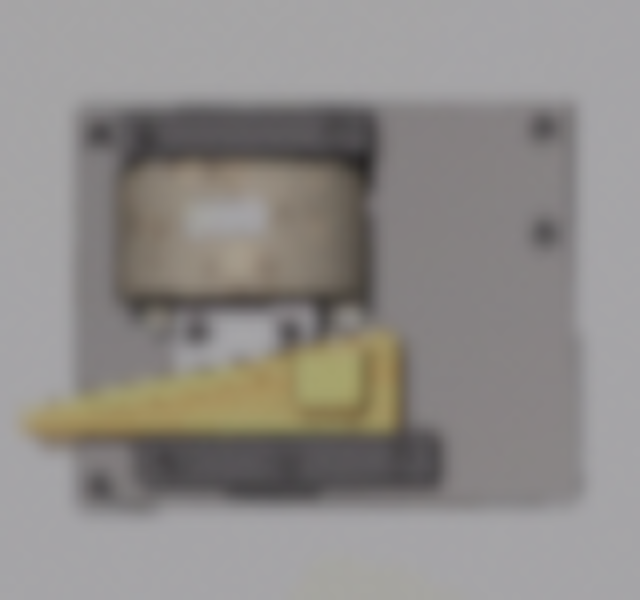

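View pics/sf13.png

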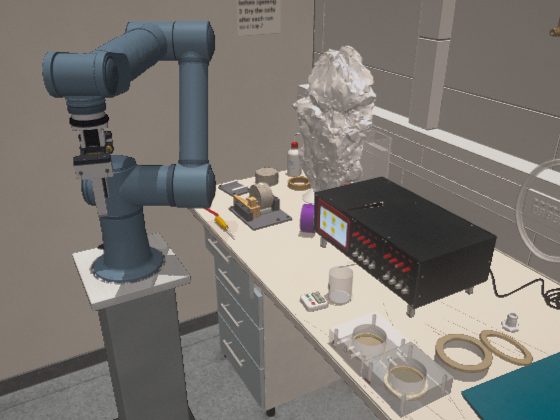

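```bash
python3 - <<'E'
from h import *
t=load('top13'); im=t['pixels'].astype(float); S={'pixels':np.dstack([im[:,:,0]-im[:,:,2]]*3)}
dy=np.array([-np.sin(FY),np.cos(FY)]);dx=np.array([np.cos(FY),np.sin(FY)])
def f(u,v,z): w=onz(t,u,v,z)[:2]-FO; return np.array([w@dx,w@dy])*1000
hd=np.mean([edge(S,(252,r),(240,r))[0] for r in range(208,217)]); print('head y',f(hd,212,.05)[1],'-> wedge y',f(hd,212,.05)[1]+24)
toe=np.mean([edge(S,(193,r),(203,r))[0] for r in (217,218,219)]); print('toe y',f(toe,218,.05)[1],'->',f(toe,218,.05)[1]-126)
lo=fitline([edge(S,(c,225),(c,216)) for c in range(215,242,2)]);up=fitline([edge(S,(c,217-.21*(c-203)-7),(c,217-.21*(c-203)+3)) for c in range(206,228,2)])
print('straight',lo[1],f(*lo[0],.05),'taper',up[1])
print('disc back/front x',[f(c,edge(S,(c,181),(c,189))[1],.1105)[0].round(1) for c in (220,225,230)],[f(c,edge(S,(c,208),(c,198))[1],.1105)[0].round(1) for c in (220,225,230)])
E
```

```text
head y -61.36526316488681 -> wedge y -37.36526316488681
toe y 85.48134515989423 -> -40.51865484010577
straight [ 0.9999957  -0.00292774] [-22.11289131  -8.94116299] taper [ 0.9802966  -0.19753127]
disc back/front x [np.float64(79.5), np.float64(80.4), np.float64(80.4)] [np.float64(25.0), np.float64(26.4), np.float64(9.7)]
```

```bash
python3 - <<'E'
from h import *
a=load('side1')['pixels'].astype(int);b=load('side13')['pixels'].astype(int)
print('timer/beaker change',abs(a-b)[255:320,295:360].mean())
job_done()
E
```

```text
timer/beaker change 4.315502958579882
the job is handed in; nothing more can be done
```

The concrete disc is clamped in the fixture and the job is handed in, at about 37 s on the robot's clock. I lifted the disc from its cradle and lowered it onto the two bars until a light contact. Then I set the wedge on the plate, slid it into the slot and drove it in to about 15 N before letting go and moving the arm clear.

**Last checks**
- The final pictures show the disc square against the pad, and the wedge flat on the plate and along the fence, with nothing touching it.
- From the camera, the wedge lies at fixture y of about -37 to -40 mm. The arm read -35 mm just before release.
- From the wedge position I work out the pad is pressed in about 4 to 4.7 mm. The disc's back face measured x of about 80 mm, which gives about 5 mm. Both are within the 2 to 6 mm wanted.

**What disagreed or stayed uncertain**
- **Heights:** the side view gave heights several mm below those in the text, for example 62 mm instead of 70 mm for the lug top. The contact heights matched the text, so I relied on those.
- **Drive force:** I stopped below the quoted 18 N, because the wedge and pad positions were already within range.
- **Disc front edge:** one of the three readings of the disc's front edge, 9.7 mm, was an outlier.
- **Timer and beaker:** they look unmoved by eye. The picture there differs by about 4 grey levels on average from an earlier one. I put that down to shadow and noise but did not check further.

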